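# Clamp a tube offcut in the hold-down fixture

### The arm

A 7-joint arm with a two-finger parallel gripper is mounted at the origin on a cart in front of the work surface, level with it; the furniture and walls round the work are solid. World frame = base frame: x ahead of the robot, y to its left, z up, the work surface at z = 0. Lengths are in m, angles in rad, forces in N, time in s.
With the tool pointing down it reaches from about 0.4 to 0.925 m from the base axis. Payload 5.6 kg.
Tool frame: the origin (TCP) lies between the finger pads; the fingertips stand 17 mm ahead of it and the grasp point (between the pads) lies 2 mm behind it (arm.nose_length is the distance from the TCP to the fingertips, in m); z points along the fingers, y is the direction in which the jaws open and shut (so a half turn about z gives the same grasp; the last joint's range is limited). The gripper opens to 85 mm and grips with 20 to 120 N. Pads are 22 mm wide; open, the fingers measure 114 mm over their backs; the gripper's body (76 mm by 85 mm) begins 54 mm behind the grasp point. The pads swing forward as they close: fully open they stand 13 mm farther back than shut.
Start: joints at [-1.196, 0.468, -0.012, 1.603, 0.006, 1.071, -0.056], TCP at [0.264, 0.594, 0.248] pointing down, gripper open.
Joint ranges: [-2.53, 2.53], [-0.31, 2.02], [-1.57, 1.55], [0.28, 2.44], [-1.29, 4.43], [0.15, 1.84], [-2.92, 2.92]. Speed limits (rad/s): [2.57, 2.57, 3.14, 3.14, 3.14, 3.14, 3.14].

### API

Orientations are given as a unit quaternion [x, y, z, w].
In Python, from cell import readout, viewer, workorder, arm gives the robot as it stands. The module is installed in compiled form; this text tells all that it offers.
- The arm moves only by the shell command python3 -m pendant 'ROWS'. ROWS is JSON, one flat list of numbers, 7 for each row, row after row: the shift along the tool's x, y, z in mm, then the turn, a rotation vector about the tool's x, y, z in rad, then the opening, from 0 (shut) to 1 (fully open). In form: [dx, dy, dz, rx, ry, rz, gripper, dx, dy, dz, rx, ry, rz, gripper, ...]. A call has 1 to 8 rows; each row is the pose to reach, as a shift and turn from the pose measured when the call began, along the tool's axes at that moment; what a row does not reach only later rows make up. A row lasts 1/10 s, in which the tool goes at most 50 mm and 8.59 degrees, less where a joint would pass 70% of its speed; a pose out of reach is approached as far as the arm can. A call with a gripper value outside its range is refused whole. The fingers move at their own pace and stop on an object; the grip force is fixed at half the most. Time passes only in rows, so rows that repeat a pose let the fingers close. It gives the time, the measured TCP pose, the force and the opening at its end, in the units of the state.
- readout.state(): the state, without advancing time (a new reading comes with each control period).
- viewer.snapshot(name): name is "scene" or "top" or "wrist"; returns a dict with "img" (480x640x3 uint8, blue, green, red), "mtx" (3x3 intrinsics, pixels), "world_from_camera" (4x4, takes a point from camera to world coordinates); the wrist camera has in their place "hand_eye" (4x4, takes a point from camera to tool coordinates, whose origin is the TCP and whose axes are the flange's). Camera axes: x right, y up, looking along -z (the intrinsics and any distortion apply to the point x, -y, -z); pixel columns grow to the right and rows downward; lengths in m; the calibration is good to about 2 mm. A picture is of the moment at which its call begins: read the wrist's pose just before it. There is no depth.
- workorder.close_job(): hands the job in, once; it reports no verdict.
The state is a dict: "time_s": time; "joint_positions": joint angles; "qd": joint speeds; "joint_torque": joint torques, N m; "tool_pos": TCP position; "eef_rot": TCP orientation; "force": force on the tool from outside, world axes, zero at the start; "wrist_torque": the same for the moment, N m; "finger_gap": opening from 0.0 (shut) to 1.0 (fully open).
Only numpy, scipy, OpenCV 4.12 (cv2) and the standard library are available. Lean on these libraries where they do the work, as an engineer would, in place of code of your own. Each camera call takes 0.05 s, during which the arm holds its last target.

### The job

Clamp the longest and thinnest of the three square tube offcuts in the hold-down fixture: lay it flat in the channel with one end up to the end stop, then swing the clamp arm over it as far as its stop pin, then screw the round knurled knob down clockwise until it stops tight on the tube. Leave the two other offcuts where they lie.

Things in the scene. Friction and masses are not known exactly. Their poses are not given: they have to be found in the camera images.
- channel (a point): On the floor of the fixed fixture's channel (16 mm over the bench), midway between the rails, where the middle of a tube touching the end stop lies. y along the channel towards end stop and stud, x across, z up. Base: grey steel plate 100 (x) x 240 (y) x 16 mm. Channel: 31 mm wide between steel rails 8 mm wide and 8 mm high, from y = -66 to +66 mm.
- end_stop (a point): Middle of the upper edge of the end stop's face, 20 mm over the channel floor and 66 mm along +y from the channel point. The stop is a steel plate 47 mm wide, 8 mm thick, across the end of the channel. The arm's stop pin (8 mm thick, 41 mm high) stands behind it, 16 mm to the -x side.
- stud (a point): Top of the fixed upright stud, 97 mm over the bench, 121 mm along +y from the channel point: the axis round which the clamp arm swings and the knob above it turns. Axes as the fixture's.
- tube_centre (a point): Centre of the offcut to be clamped: a dark steel square tube 25 x 25 x 130 mm lying on the bench, 0.18 to 0.3 kg; local y along its length, z up. Its two neighbours are shorter and thicker. It is well gripped across its 25 mm width at the middle of its length, and in the channel it reaches 17 mm over the rails.
- thick_centre (a point): Centre of another square tube offcut, 40 x 40 x 110 mm, lying on the bench; a bystander. y along its length.
- short_centre (a point): Centre of another square tube offcut, 30 x 30 x 90 mm, lying on the bench; a bystander. y along its length.
- clamp_post (a point): Grip point on the round upright post (14 mm thick, 34 mm high) on the free end of the clamp arm, 10 mm below its top, 24 mm over the arm's upper face, 80 mm from the stud's axis. The arm, a dark steel bar 24 x 10 mm, swings level round the stud. A springy black pad (18 mm across) sits under the arm below the post; with the knob loose it passes 3 to 6 mm over a tube in the channel.
- clamp_arm (a joint): Swing of the clamp arm, rad: 0 = lying along the channel over the tube, against its stop pin; grows anticlockwise seen from above, swung out to the fixture's +x side (1.57 = square to the channel). It stays where it is left (about 2 N at the post moves it).
- knob_grip (a point): Grip point on the axis of the knurled knob (a steel cylinder 44 mm across and 30 mm high on the stud), 8 mm below the knob's top and 24 mm over the clamp arm's upper face; fingertips may reach at most 20 mm below it. It sinks 1.9 mm per rad as the knob is screwed down.
- knob (a joint): Turn of the knob, rad: grows as it is turned clockwise seen from above (screwing down); it starts loose at 0 to 0.6 and comes to its hard stop at 4.0, so several grasps are needed. About 0.1 N m turns it, a little more once the pad presses; it stays where it is left. Only over the tube does the pad press on something.
- pad (a joint): Compression of the springy pad under the arm, m: 0 = free, about 0.002 to 0.003 when the knob is at its stop over the tube.

How it is judged:
By the outcome, as a careful person would: the job done as asked, in the order asked, and still so for the second after the job is handed in, with the robot touching nothing.
It also fails if it takes over 70 s, if anything falls off the work surface, if the arm or the gripper's body presses on something with over 40 N, if the wrist force passes 120 N, or if a joint passes its speed limit or range.

## Working session

There is one attempt and no reset: what is moved stays moved. The work goes in short steps, Python scripts to look and compute and a shell command to move; the robot and the scene stay as the last step left them, time stands still between calls to the robot, and variables do not carry over. Pictures are saved under pics/ and viewed, and the job is handed in when it is done.

```bash
mkdir -p pics; ls; cat > h.py <<'E'
import numpy as np, cv2
from cell import readout, viewer, arm
from scipy.spatial.transform import Rotation as R
def snap(n,f=None):
    s=readout.state(); d=viewer.snapshot(n)
    if f: cv2.imwrite('pics/'+f+'.png',d['img'])
    if 'hand_eye' in d:
        T=np.eye(4);T[:3,:3]=R.from_quat(s['eef_rot']).as_matrix();T[:3,3]=s['tool_pos']
        d['W']=T@d['hand_eye']
    else: d['W']=d['world_from_camera']
    return d
def ray(d,u,v):
    K=d['mtx'];r=np.array([(u-K[0,2])/K[0,0],-(v-K[1,2])/K[1,1],-1.]);return d['W'][:3,3],d['W'][:3,:3]@r
def onz(d,u,v,z):
    o,r=ray(d,u,v);return o+r*(z-o[2])/r[2]
def proj(d,p):
    c=np.linalg.inv(d['W'])@np.append(p,1);K=d['mtx']
    return K[0,0]*c[0]/-c[2]+K[0,2],K[1,1]*-c[1]/-c[2]+K[1,2]
def totool(p):
    s=readout.state();return R.from_quat(s['eef_rot']).inv().apply(np.array(p)-s['tool_pos'])
E
python3 - <<'E'
from h import *
d=snap('scene','scene0');print(d.keys(),d['mtx'],d['W'])
d=snap('top','top0');print(d['mtx'],d['W'])
d=snap('wrist','wrist0');print(d['mtx'],d['W'],d['hand_eye'])
print(readout.state(),arm.nose_length)
E
```

```text
pics
dict_keys(['img', 'mtx', 'world_from_camera', 'W']) [[601.65016614   0.         326.21403888]
 [  0.         601.65016614 243.76384057]
 [  0.           0.           1.        ]] [[ 0.71661116  0.44370783 -0.53813734  0.00933647]
 [-0.69713819  0.47956402 -0.53293216 -0.4582124 ]
 [ 0.02160514  0.75706123  0.65298661  0.74771384]
 [ 0.          0.          0.          1.        ]]
[[493.091745     0.         319.25115974]
 [  0.         493.091745   243.77392674]
 [  0.           0.           1.        ]] [[ 0.01455945  0.99714319 -0.07411798  0.50831345]
 [-0.99985428  0.01517956  0.00781009  0.07345917]
 [ 0.00891286  0.07399347  0.9972189   0.93295319]
 [ 0.          0.          0.          1.        ]]
[[397.62901087   0.         322.60773362]
 [  0.         397.62901087 239.0222281 ]
 [  0.           0.           1.        ]] [[ 4.05756344e-01 -8.79909729e-01 -2.47225927e-01  2.00602933e-01]
 [ 9.13981200e-01  3.90513704e-01  1.10169929e-01  6.20891873e-01]
 [-3.94479426e-04 -2.70661997e-01  9.62674362e-01  3.72634732e-01]
 [ 0.00000000e+00  0.00000000e+00  0.00000000e+00  
[... 298 characters left out ...]
.15, 'joint_positions': array([-1.19598807,  0.46822285, -0.01162316,  1.60341072,  0.00597677,
        1.07141957, -0.05631551]), 'qd': array([ 0.00157109, -0.001538  , -0.00013721, -0.00229378,  0.00047063,
        0.00038708,  0.00135841]), 'joint_torque': array([ 1.07455060e-03, -5.32788420e+01,  2.19828839e-02, -2.51554316e+01,
        1.15167646e-02,  5.53230624e-03,  3.55923146e-05]), 'tool_pos': array([0.26361386, 0.59369176, 0.24752658]), 'eef_rot': array([ 2.07423918e-01,  9.78250893e-01, -7.04392638e-04, -1.09691792e-04]), 'force': array([ 0.2910317 ,  0.23392049, -0.39072119]), 'wrist_torque': array([-0.01148172, -0.04278318,  0.00179687]), 'finger_gap': 1.0002732926743851} 0.017
```

View pics/top0.png

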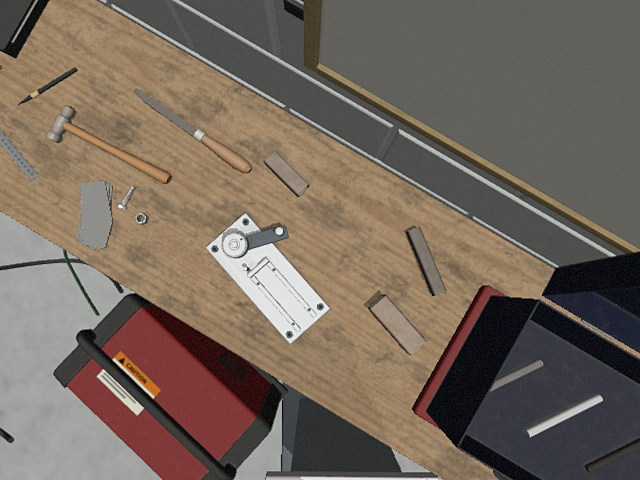

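View pics/scene0.png

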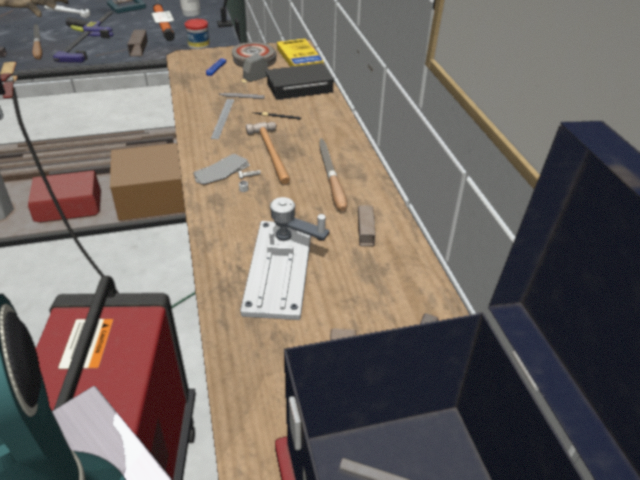

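```bash
python3 - <<'E'
from h import *
im=cv2.imread('pics/top0.png')
a=cv2.resize(im[190:350,190:350],None,fx=5,fy=5,interpolation=cv2.INTER_CUBIC)[:600]
cv2.imwrite('pics/c1.png',cv2.resize(im[200:350,195:345],(600,600),interpolation=cv2.INTER_CUBIC))
cv2.imwrite('pics/c2.png',cv2.resize(im[215:365,360:510],(600,600),interpolation=cv2.INTER_CUBIC))
E
```

```text
(no output)
```

View pics/c1.png

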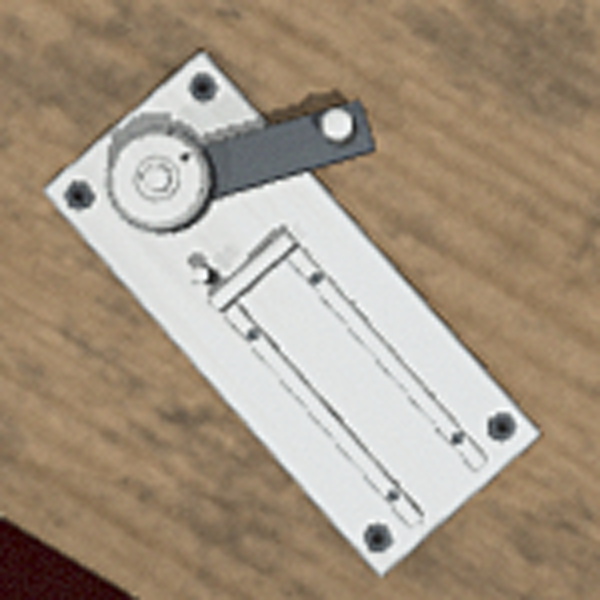

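View pics/c2.png

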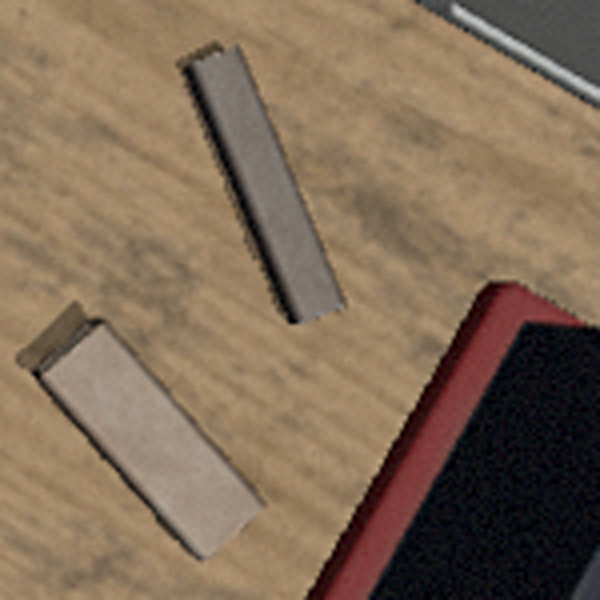

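```bash
python3 - <<'E'
from h import *
d=snap('top')
def f(c,o,z): return np.array([onz(d,o[0]+(x+.5)/4-.5,o[1]+(y+.5)/4-.5,z) for x,y in c])
b=f([(202,50),(45,190),(380,575),(538,433)],(195,200),.016)
print(b,[np.linalg.norm(b[i]-b[i-1]) for i in range(4)]);
yd=(b[0]+b[1]-b[2]-b[3])[:2];yd/=np.linalg.norm(yd);print('c',b.mean(0),'ydir',yd,np.degrees(np.arctan2(yd[1],yd[0])))
t=f([(195,62),(238,45),(345,305),(292,323)],(360,215),.025)
print(t,[np.linalg.norm(t[i]-t[i-1]) for i in range(4)],t.mean(0))
td=(t[0]+t[1]-t[2]-t[3])[:2];print(np.degrees(np.arctan2(td[1],td[0])))
print('knob',f([(158,180)],(195,200),.11),'post',f([(338,124)],(195,200),.108))
print('box base',f([(485,285),(310,598)],(360,215),0))
c=b.mean(0)
# channel from rails end
E
```

```text
[[0.63373181 0.20583542 0.016     ]
 [0.56700612 0.27705322 0.016     ]
 [0.39225902 0.11800516 0.016     ]
 [0.45801666 0.04631032 0.016     ]] [np.float64(0.2373269335593379), np.float64(0.0975924879050156), np.float64(0.23628972812637541), np.float64(0.09728419939305946)]
c [0.5127534  0.16180103 0.016     ] ydir [0.73997042 0.67263941] 42.27110386772633
[[ 0.60367318 -0.09844164  0.025     ]
 [ 0.61190395 -0.11840265  0.025     ]
 [ 0.49255359 -0.1675914   0.025     ]
 [ 0.48397538 -0.1431735   0.025     ]] [np.float64(0.12778302934699798), np.float64(0.02159136929937656), np.float64(0.12908928059873614), np.float64(0.02588086905902167)] [ 0.54802652 -0.1319023   0.025     ]
21.449568892615787
knob [[0.5658884  0.20921353 0.11      ]] post [[0.59074763 0.1347191  0.108     ]]
box base [[ 0.50248824 -0.24059873  0.        ]
 [ 0.35565683 -0.15724098  0.        ]]
```

```bash
python3 - <<'E'
from h import *
t=snap('top');s=snap('scene')
def tri(a,b):
    o1,r1=ray(t,*a);o2,r2=ray(s,*b)
    A=np.stack([r1,-r2],1);k=np.linalg.lstsq(A,o2-o1,rcond=None)[0]
    p=o1+k[0]*r1;q=o2+k[1]*r2;return (p+q)/2,np.linalg.norm(p-q)
print('handle',tri((85,338),(107,278)))
print('welder corner',tri((132,296),(57,300)), tri((280,388),(187,296)))
print('box corner',tri((540,302),(478,318)),tri((432,410),(290,350)),tri((555,268),(568,125)))
print('knob',tri((234.3,244.5),(282,203)),'post',tri((279.3,230.7),(321,219)))
E
```

```text
handle (array([ 0.3647706 ,  0.61238924, -0.24492115]), np.float64(0.0012451306565287744))
welder corner (array([ 0.35294827,  0.553614  , -0.23873609]), np.float64(0.24225421694679763)) (array([0.32030005, 0.13417256, 0.08421751]), np.float64(0.014804714460794897))
box corner (array([ 0.48083781, -0.24862612,  0.22364307]), np.float64(0.0037916173912939783)) (array([ 0.31406372, -0.10405453,  0.17530241]), np.float64(0.005662706330648672)) (array([ 0.54642108, -0.21335081,  0.4287073 ]), np.float64(0.08455633747172796))
knob (array([0.56784881, 0.21109482, 0.09349983]), np.float64(0.0016054499637131036)) post (array([0.59315619, 0.13553571, 0.08715896]), np.float64(0.001242281913373112))
```

```bash
python3 -m pendant '[-34,-34,0,0,0,0.14,1, -69,-68,0,0,0,0.29,1, -103,-102,0,0,0,0.43,1, -138,-137,0,0,0,0.58,1, -173,-171,0,0,0,0.73,1, -207,-205,0,0,0,0.87,1, -242,-239,0,0,0,1.02,1, -277,-274,0,0,0,1.17,1]'; python3 - <<'E'
from h import *
s=readout.state();print(s['joint_positions'],s['tool_pos'],R.from_quat(s['eef_rot']).as_matrix().round(3));print(totool([.548,-.132,.2]))
E
```

```text
time_s: 1.1
tool_pos: [0.4061, 0.2294, 0.2485]
eef_rot: [0.715, 0.699, 0.0, 0.0]
force: [0.9, -0.4, -0.1]
finger_gap: 1.002
[-0.89380124  0.1497736   0.34048571  2.05512167 -0.06150796  0.94553331
 -0.54366796] [0.40612282 0.22937219 0.24847591] [[ 0.023  1.     0.   ]
 [ 1.    -0.023  0.   ]
 [ 0.     0.    -1.   ]]
[-0.35805435  0.15006723  0.04843363]
```

```bash
python3 -m pendant '[-45,19,4,0,0,0.14,1, -90,37,8,0,0,0.29,1, -134,56,12,0,0,0.44,1, -179,75,16,0,0,0.58,1, -224,94,20,0,0,0.73,1, -269,112,24,0,0,0.88,1, -313,131,36,0,0,1.03,1, -356,150,48,0,0,1.18,1]'; python3 - <<'E'
from h import *
d=snap('wrist','w1')
s=readout.state();print(s['joint_positions'],s['tool_pos'],R.from_quat(s['eef_rot']).as_matrix().round(3));print(totool([.548,-.132,.2]))
snap('scene','s1')
E
```

```text
time_s: 1.9
tool_pos: [0.5488, -0.1317, 0.2005]
eef_rot: [0.984, 0.18, 0.001, -0.0]
force: [0.8, 0.5, 0.2]
finger_gap: 1.001
[-0.36418004  0.44612096  0.71029327  1.89334062 -0.35109522  0.92694879
 -0.71143973] [ 0.549418   -0.14020259  0.19897356] [[ 0.94   0.341  0.002]
 [ 0.341 -0.94  -0.007]
 [-0.001  0.007 -1.   ]]
[ 0.00146614 -0.00818604 -0.00108899]
```

View pics/w1.png

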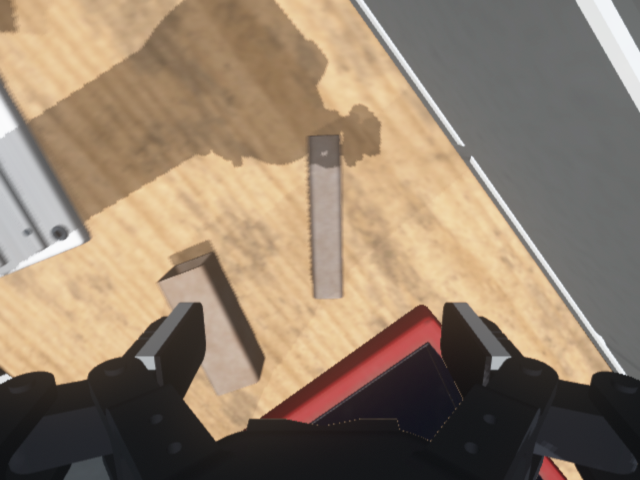

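View pics/s1.png

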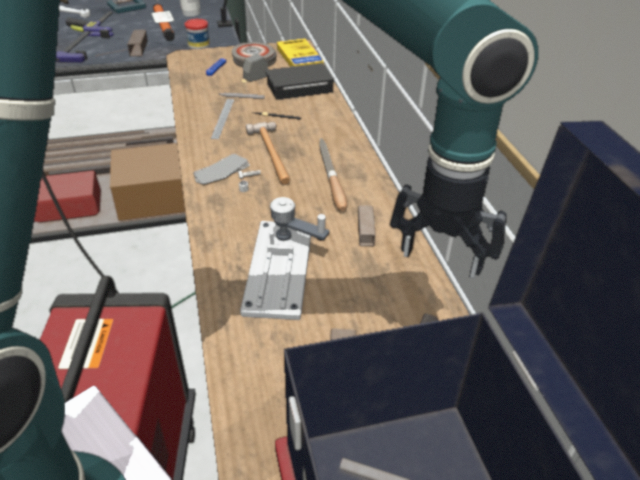

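```bash
python3 - <<'E'
from h import *
d=snap('wrist','w2')
s=readout.state();print(s['tool_pos'],s['qd'].round(3))
c=cv2.resize(d['img'][110:310,250:410],None,fx=3,fy=3,interpolation=cv2.INTER_CUBIC);cv2.imwrite('pics/w2c.png',c)
E
```

```text
[ 0.54760794 -0.1335579   0.19945169] [-0.051 -0.043 -0.052  0.026  0.001  0.014  0.006]
```

View pics/w2c.png

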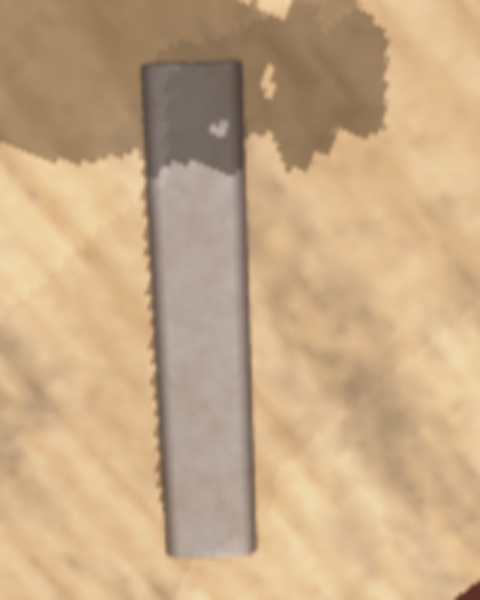

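```bash
python3 - <<'E'
from h import *
d=snap('wrist')
s=readout.state();print(s['tool_pos'],s['qd'].round(3))
T0=readout.state()
import copy
# use stored pose of w2
w=d['W'].copy(); w[:3,3]+=np.array([0.54760794,-0.1335579,0.19945169])-s['tool_pos']; d['W']=w
t=np.array([onz(d,250+x/3,110+y/3,.024) for x,y in [(142,63),(242,61),(255,553),(168,555)]])
print(t,[np.linalg.norm(t[i]-t[i-1]) for i in range(4)],t.mean(0))
td=(t[0]+t[1]-t[2]-t[3])[:2];a=np.degrees(np.arctan2(td[1],td[0]));print(a)
m=R.from_quat(s['eef_rot']).as_matrix();print(np.degrees(np.arctan2(m[1,0],m[0,0])),m.round(3),totool([*t.mean(0)[:2],.2]),s['joint_positions'])
E
```

```text
[ 0.54764166 -0.13109793  0.19976401] [-0.036 -0.033 -0.03   0.014 -0.001  0.003  0.001]
[[ 0.60211524 -0.09621842  0.024     ]
 [ 0.61115993 -0.11876026  0.024     ]
 [ 0.49179747 -0.1685515   0.024     ]
 [ 0.48284757 -0.14659728  0.024     ]] [np.float64(0.12947124986777675), np.float64(0.02428870004650631), np.float64(0.12933122201097244), np.float64(0.023708407670734805)] [ 0.54698005 -0.13253186  0.024     ]
22.771268571230635
20.978812216741435 [[ 0.934  0.358 -0.001]
 [ 0.358 -0.934 -0.   ]
 [-0.001 -0.    -1.   ]] [-0.00113139  0.001102   -0.00023478] [-0.37225046  0.43821505  0.70243545  1.89861916 -0.34813442  0.93033915
 -0.70910982]
```

```bash
python3 -m pendant '[-1,1,20,0,0,-0.02,1, -1,1,50,0,0,-0.02,1, -1,1,80,0,0,-0.02,1, -1,1,105,0,0,-0.02,1, -1,1,120,0,0,-0.02,1, -1,1,130,0,0,-0.02,1, -1,1,130,0,0,-0.02,1, -1,1,130,0,0,-0.02,0.8]'; python3 - <<'E'
from h import *
d=snap('wrist','w3')
s=readout.state()
m=R.from_quat(s['eef_rot']).as_matrix();print(s['tool_pos'],s['qd'].round(3),np.degrees(np.arctan2(m[1,0],m[0,0])),totool([.547,-.1323,.027]),s['joint_positions'])
E
```

```text
time_s: 2.9
tool_pos: [0.5476, -0.1324, 0.0706]
eef_rot: [0.981, 0.192, 0.0, 0.0]
force: [-0.7, 0.1, 0.1]
finger_gap: 0.857
[ 0.54772694 -0.13247464  0.07085631] [ 0.    -0.005  0.003 -0.001 -0.001 -0.004  0.   ] 22.13897076558882 [-0.00063421 -0.00046766  0.0438556 ] [-0.25727492  0.62649574  0.56720323  1.96238541 -0.51257653  0.69688441
 -0.55817571]
```

View pics/w3.png

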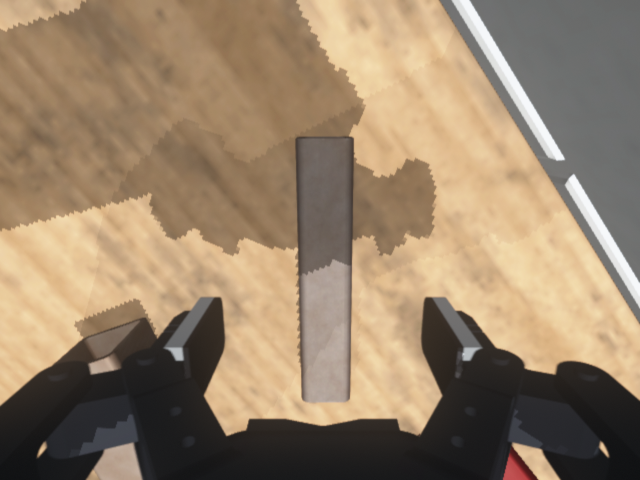

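```bash
python3 - <<'E'
from h import *
d=snap('wrist')
t=np.array([onz(d,x,y,.024) for x,y in [(297,138),(352.5,138),(350,401),(302,402)]])
print([np.linalg.norm(t[i]-t[i-1]) for i in range(4)],t.mean(0))
td=(t[0]+t[1]-t[2]-t[3])[:2];a=np.degrees(np.arctan2(td[1],td[0]));print(a,totool([*t.mean(0)[:2],.027]))
E
```

```text
[np.float64(0.1300414962681596), np.float64(0.02328909899400924), np.float64(0.1294397486156188), np.float64(0.02438252808476905)] [ 0.54743611 -0.13449871  0.024     ]
22.504130603158615 [-0.00105426  0.0017093   0.04389227]
```

```bash
python3 -m pendant '[-1,1,12,0,0,-0.01,0.8, -1,1,27,0,0,-0.01,0.7, -1,1,38,0,0,-0.01,0.6, -1,1,44,0,0,-0.01,0.6, -1,1,44,0,0,-0.01,0.5, -1,1,44,0,0,-0.01,0.3, -1,1,44,0,0,-0.01,0, -1,1,44,0,0,-0.01,0]'; python3 -m pendant '[0,0,0,0,0,0,0,0,0,0,0,0,0,0,0,0,0,0,0,0,0]';python3 - <<'E'
from h import *
s=readout.state();print(s['tool_pos'],s['finger_gap'],s['force'])
E
```

```text
time_s: 3.8
tool_pos: [0.5474, -0.1339, 0.0272]
eef_rot: [0.98, 0.197, 0.001, 0.0]
force: [0.4, -0.2, -0.3]
finger_gap: 0.276
time_s: 4.1
tool_pos: [0.5474, -0.1338, 0.0272]
eef_rot: [0.98, 0.197, 0.001, 0.0]
force: [-0.3, 0.5, -2.3]
finger_gap: 0.273
[ 0.54741546 -0.13375173  0.02720386] 0.27323106354969623 [-0.29428555  0.4549076  -2.34919271]
```

```bash
python3 -m pendant '[0,0,-10,0,0,0,0, 0,0,-30,0,0,0,0, 0,0,-60,0,0,0,0, 0,-20,-90,0,0,-0.05,0, -5,-50,-115,0,0,-0.10,0, -10,-85,-123,0,0,-0.17,0, -15,-125,-123,0,0,-0.22,0, -20,-160,-123,0,0,-0.27,0]'; python3 - <<'E'
from h import *
s=readout.state();print(s['tool_pos'],s['finger_gap'],s['force'],totool([.425,.081,.15]),s['joint_positions'])
E
```

```text
time_s: 4.9
tool_pos: [0.4661, 0.0077, 0.151]
eef_rot: [0.945, 0.328, 0.001, 0.0]
force: [0.2, 0.6, -1.7]
finger_gap: 0.28
[0.4661177  0.0076886  0.15098286] 0.27992483575037563 [ 0.16416361  0.60009876 -1.67177522] [ 0.01317373 -0.08301676  0.00092875] [-0.60750409  0.3322049   0.61415103  2.15629864 -0.28733109  0.72843518
 -0.70530098]
```

```bash
python3 -m pendant '[4,-27,0,0,0,-0.03,0, 8,-52,0,0,0,-0.05,0, 12,-73,0,0,0,-0.07,0, 13,-83,0,0,0,-0.07,0, 13,-83,0,0,0,-0.07,0, 13,-83,0,0,0,-0.07,0]'; python3 - <<'E'
from h import *
d=snap('wrist','w4')
s=readout.state();print(s['tool_pos'],s['qd'].round(3),s['finger_gap'],s['force'],s['joint_positions'])
print(d['W'].tolist())
E
```

```text
time_s: 5.5
tool_pos: [0.4254, 0.0802, 0.1513]
eef_rot: [0.933, 0.36, 0.002, 0.0]
force: [-0.3, 0.4, -2.1]
finger_gap: 0.272
[0.42554934 0.07988571 0.15120829] [ 0.011  0.005 -0.002 -0.001 -0.001  0.002 -0.002] 0.27264434198367166 [ 0.00365721  0.09942373 -2.17841203] [-0.77639377  0.26920452  0.58963768  2.22856934 -0.23203582  0.69725244
 -0.85891876]
[[0.6724962120204828, 0.7132938137722983, 0.19738485264140626, 0.47561274673858767], [-0.740100152014629, 0.6478563560966842, 0.18037157994830255, 0.12550328440511835], [0.0007809007765172547, -0.26738376371667344, 0.9635898054123867, 0.27671961096072717], [0.0, 0.0, 0.0, 1.0]]
```

View pics/w4.png

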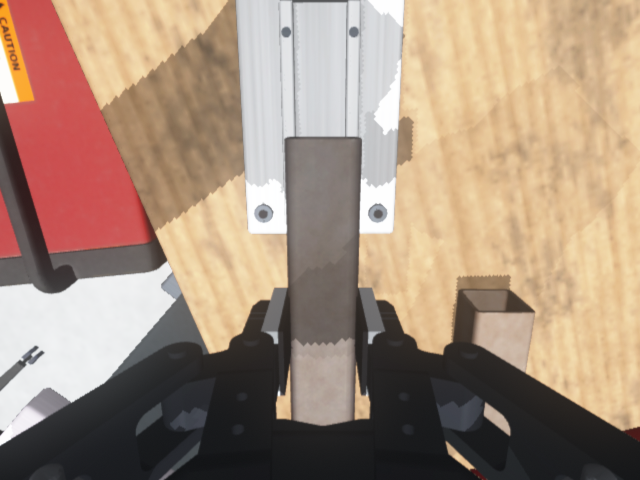

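```bash
python3 - <<'E'
import cv2
im=cv2.imread('pics/w4.png')
cv2.imwrite('pics/w4c.png',cv2.resize(im[0:140,230:415],None,fx=4,fy=4,interpolation=cv2.INTER_CUBIC))
E
```

```text
(no output)
```

View pics/w4c.png

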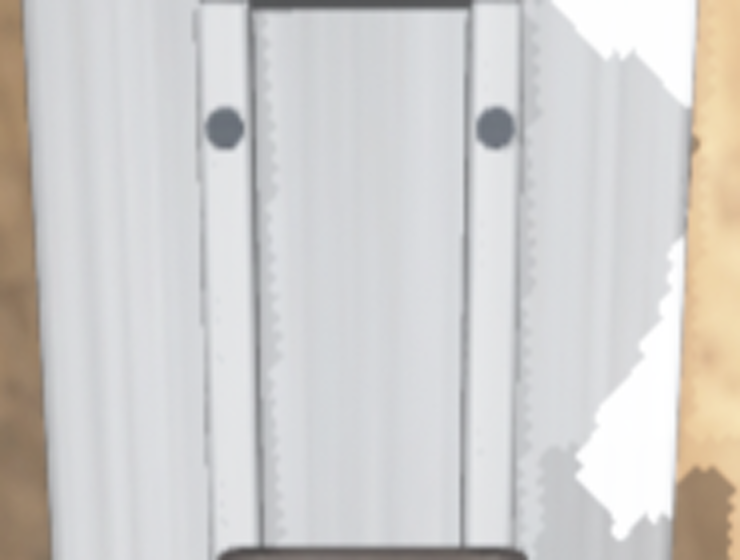

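```bash
python3 - <<'E'
from h import *
d=snap('wrist')
W=np.array([[0.6724962120204828, 0.7132938137722983, 0.19738485264140626, 0.47561274673858767], [-0.740100152014629, 0.6478563560966842, 0.18037157994830255, 0.12550328440511835], [0.0007809007765172547, -0.26738376371667344, 0.9635898054123867, 0.27671961096072717],[0,0,0,1]])
d['W']=W
f=lambda x,y,z,s=4.,ox=230,oy=0: onz(d,ox+(x+.5)/s-.5,oy+(y+.5)/s-.5,z)[:2]
for n,a,b in [('inner',(249,259),(470,464)),('outer',(203,213),(519,514))]:
    P=[(f(a[i],y,.024)+f(b[i],y,.024))/2 for i,y in ((0,20),(1,540))]
    w=[np.linalg.norm(f(a[i],y,.024)-f(b[i],y,.024)) for i,y in ((0,20),(1,540))]
    v=P[0]-P[1];print(n,P,w,np.degrees(np.arctan2(v[1],v[0])))
s=f(360,9,.016);print('stop face',s)
c=[onz(d,x,y,.016)[:2] for x,y in ((249,233),(394,233))];print('base edge',c,np.linalg.norm(c[0]-c[1]),np.degrees(np.arctan2(*(c[1]-c[0])[::-1])), 'stop-edge',np.linalg.norm((c[0]+c[1])/2-s))
# bolts
print('bolts',[onz(d,x,y,.016)[:2] for x,y in ((264,213),(378,213))])
zt=.1495
t=[onz(d,x,y,zt)[:2] for x,y in ((286,138),(361,138),(357,400),(290,400))];print('tube',t,np.linalg.norm(t[0]-t[1]),np.linalg.norm(t[2]-t[3]))
m=(t[0]+t[1])/2-(t[2]+t[3])/2;print(np.degrees(np.arctan2(m[1],m[0])),(t[0]+t[1])/2)
s=readout.state();m=R.from_quat(s['eef_rot']).as_matrix();print(s['tool_pos'],np.degrees(np.arctan2(m[1,0],m[0,0])),m.round(4))
E
```

```text
inner [array([0.52471321, 0.17223129]), array([0.47206363, 0.12417688])] [np.float64(0.031318572313957356), np.float64(0.031507775141066764)] 42.38738312035852
outer [array([0.52485673, 0.17207341]), array([0.47227095, 0.12394871])] [np.float64(0.04478136595699762), np.float64(0.04626272370645437)] 42.46367655573355
stop face [0.5273779  0.17461786]
base edge [array([0.3918104 , 0.11646368]), array([0.45787073, 0.04373271])] 0.09825355714245987 -47.751655565525624 stop-edge 0.13945562774200218
bolts [array([0.40923054, 0.11782733]), array([0.4604579 , 0.06143182])]
tube [array([0.46598394, 0.13196064]), array([0.48162774, 0.11474362]), array([0.41195022, 0.05013807]), array([0.39510734, 0.06869648])] 0.023262719987483034 0.025061870203194666
42.294491112047496 [0.47380584 0.12335213]
[0.42554604 0.07977134 0.15113853] 42.19247018636046 [[ 7.409e-01  6.716e-01  3.500e-03]
 [ 6.716e-01 -7.409e-01  4.000e-04]
 [ 2.800e-03  2.000e-03 -1.000e+00]]
```

```bash
python3 -m pendant '[15,0,0,0,0,0,0, 35,-1,10,0,0,0,0, 52,-1,25,0,0,0,0, 62,-1,45,0,0,0,0, 66,-1,65,0,0,0,0, 66,-1,76,0,0,0,0, 66,-1,80,0,0,0,0, 66,-1,80,0,0,0,0]'; python3 - <<'E'
from h import *
d=snap('wrist','w5')
s=readout.state();print(s['tool_pos'],s['qd'].round(3),s['finger_gap'],s['force'])
m=R.from_quat(s['eef_rot']).as_matrix();print(np.degrees(np.arctan2(m[1,0],m[0,0])))
print(d['W'].tolist())
cv2.imwrite('pics/w5c.png',cv2.resize(d['img'][0:200,220:420],None,fx=3,fy=3,interpolation=cv2.INTER_CUBIC))
E
```

```text
time_s: 6.4
tool_pos: [0.4741, 0.1244, 0.071]
eef_rot: [0.933, 0.36, 0.001, 0.001]
force: [0.2, 0.7, -1.7]
finger_gap: 0.274
[0.47436915 0.12454513 0.07156964] [-0.006 -0.017  0.003 -0.004  0.    -0.001 -0.002] 0.2738963194012328 [-0.64758301 -0.31170777 -1.12398897]
42.15108639615738
[[0.6710776188080605, 0.7142415541582519, 0.19878086388912414, 0.5244520380779678], [-0.7413867602554662, 0.6462500857817884, 0.18084938027246106, 0.16973945554651737], [0.0007079920942347787, -0.26873747215569743, 0.9632132005981638, 0.19632294421134744], [0.0, 0.0, 0.0, 1.0]]
```

View pics/w5.png

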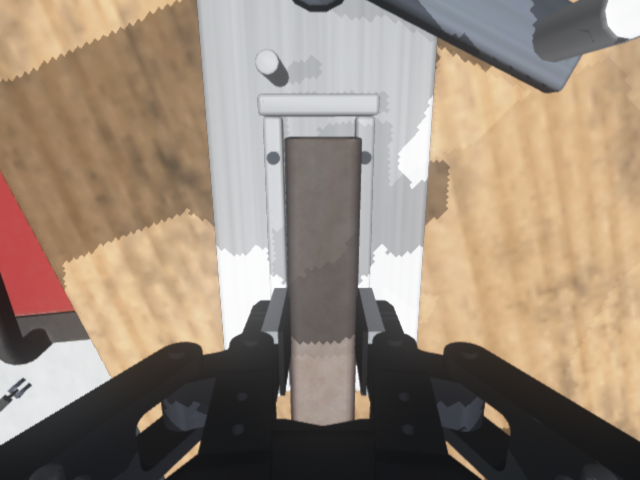

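View pics/w5c.png

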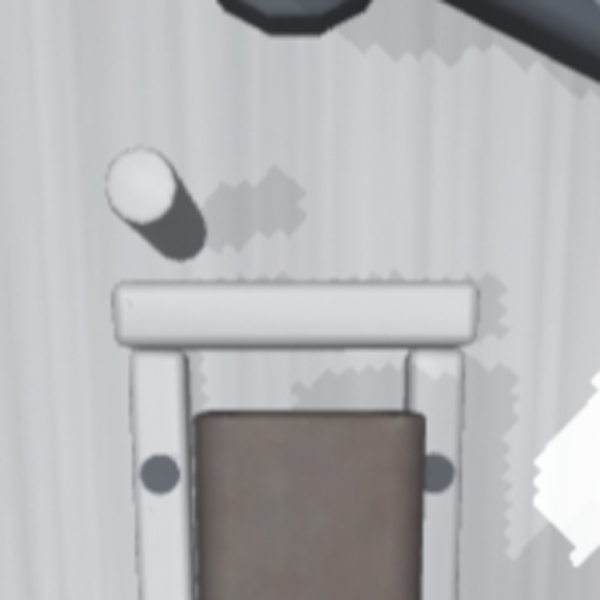

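```bash
python3 - <<'E'
from h import *
d=snap('wrist')
f=lambda x,y,z: onz(d,220+(x+.5)/3-.5,(y+.5)/3-.5,z)[:2]
s=readout.state();m=R.from_quat(s['eef_rot']).as_matrix();g=lambda p:(m.T[:2,:2]@(np.array(p)-s['tool_pos'][:2])*1000).round(2)
print('rails top',g((f(132,360,.024)+f(463,360,.024))/2),g((f(141,590,.024)+f(459,590,.024))/2),np.linalg.norm(f(132,360,.024)-f(463,360,.024)))
print('stop',g(f(117,343,.036)),g(f(476,343,.036)))
zt=s['tool_pos'][2]-.002
print('tube end',g(f(195,411,zt)),g(f(425,411,zt)))
print('pin top',g(f(140,184,.057)))
print(totool([.4787,.1301,.043]))
E
```

```text
rails top [71.   -1.23] [38.8  -0.95] 0.04598070807830804
stop [ 72.85 -24.38] [72.85 21.86]
tube end [ 65.01 -11.45] [65.01 12.28]
pin top [ 88.58 -17.98]
[ 0.00660749 -0.00128328  0.02895112]
```

```bash
python3 -m pendant '[0,-1.3,0,0,0,0,0, 0,-1.4,6,0,0,0,0, 0,-1.4,12,0,0,0,0, 0,-1.4,17,0,0,0,0, 0,-1.4,21,0,0,0,0, 0,-1.4,24,0,0,0,0, 0,-1.4,26,0,0,0,0, 0,-1.4,26,0,0,0,0]'; python3 - <<'E'
from h import *
d=snap('wrist','w6')
s=readout.state();print(s['tool_pos'],s['qd'].round(3),s['finger_gap'],s['force'])
E
```

```text
time_s: 7.3
tool_pos: [0.4736, 0.1257, 0.0456]
eef_rot: [0.933, 0.36, 0.002, 0.0]
force: [0.4, 0.0, -1.7]
finger_gap: 0.273
[0.47369779 0.12566815 0.04579276] [-0.001 -0.007  0.003 -0.001  0.    -0.001 -0.001] 0.2727951143000266 [-0.02108756  0.33704375 -2.23831554]
```

View pics/w6.png

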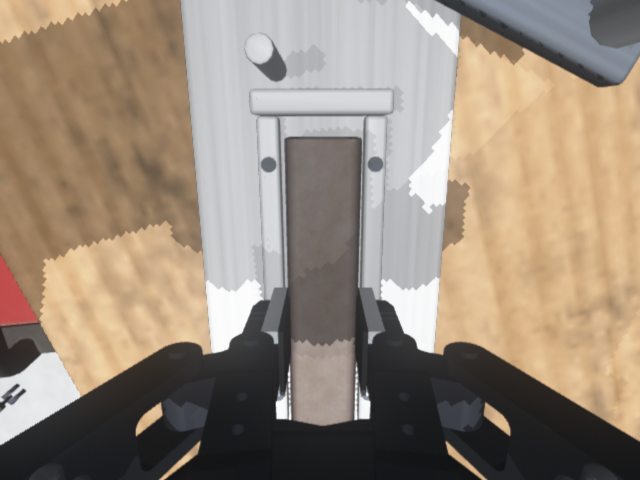

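```bash
python3 -m pendant '[2,0,0.5,0,0,0,0, 4,0,1,0,0,0,0, 6,0,1.5,0,0,0,0, 7.5,0,2,0,0,0,0, 9,0,2,0,0,0,0, 9.5,0,2,0,0,0,0]'; python3 - <<'E'
from h import *
d=snap('wrist','w7')
s=readout.state();print(s['tool_pos'],s['qd'].round(3),s['finger_gap'],s['force'])
cv2.imwrite('pics/w7c.png',cv2.resize(d['img'][0:200,220:420],None,fx=3,fy=3,interpolation=cv2.INTER_CUBIC))
E
```

```text
time_s: 7.95
tool_pos: [0.479, 0.1305, 0.0434]
eef_rot: [0.933, 0.359, -0.0, 0.001]
force: [-5.8, -5.8, 4.4]
finger_gap: 0.273
[0.47899469 0.13054729 0.04347054] [-0.001 -0.002 -0.001  0.001 -0.002 -0.004  0.003] 0.27659870673692705 [-5.1822559  -4.46428882  2.13585886]
```

View pics/w7c.png

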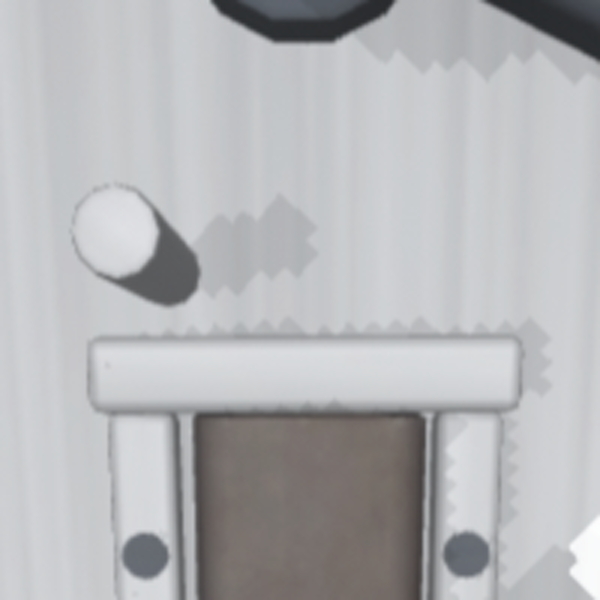

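```bash
python3 -m pendant '[-0.5,0,0,0,0,0,0.5, -0.5,0,0,0,0,0,0.5, -0.5,0,0,0,0,0,0.6, -0.5,0,-10,0,0,0,0.6, -0.5,0,-35,0,0,0,0.6, -0.5,0,-75,0,0,0,0.6, -5,0,-115,0,0,0,0.6, -30,0,-140,0,0,0,0.6]'; python3 -m pendant '[-30,0,0,0,0,0,0.3,-30,0,0,0,0,0,0,-30,0,0,0,0,0,0]'
python3 - <<'E'
from h import *
d=snap('wrist','w8');t=snap('top','top8');snap('scene','s8')
s=readout.state();print(s['tool_pos'],s['qd'].round(3),s['finger_gap'],s['force'],s['joint_positions'])
E
```

```text
time_s: 8.8
tool_pos: [0.4593, 0.112, 0.1869]
eef_rot: [0.933, 0.36, 0.003, 0.001]
force: [-0.7, 0.3, 0.5]
finger_gap: 0.597
time_s: 9.1
tool_pos: [0.4374, 0.0922, 0.1877]
eef_rot: [0.933, 0.36, 0.004, 0.0]
force: [0.1, 0.0, -0.3]
finger_gap: 0.091
[0.43772445 0.09247936 0.18680349] [ 0.002  0.01  -0.001  0.003  0.003  0.     0.   ] -0.0037578676322824797 [ 0.11333614 -0.37211607  0.08917565] [-0.83700612  0.22469232  0.62976658  2.17324207 -0.1850162   0.78775505
 -0.92195659]
```

View pics/w8.png

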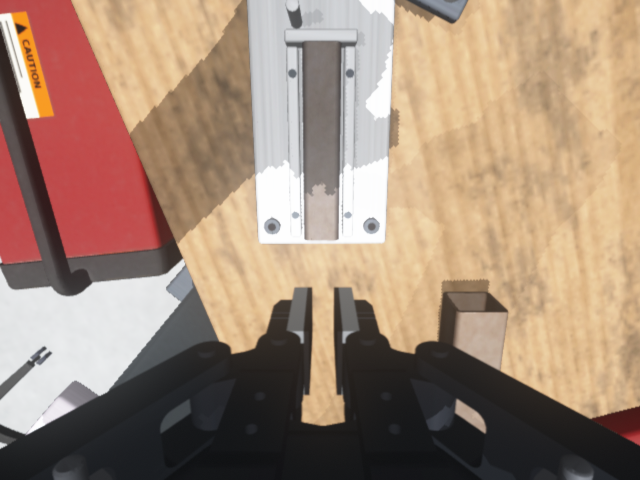

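View pics/s8.png

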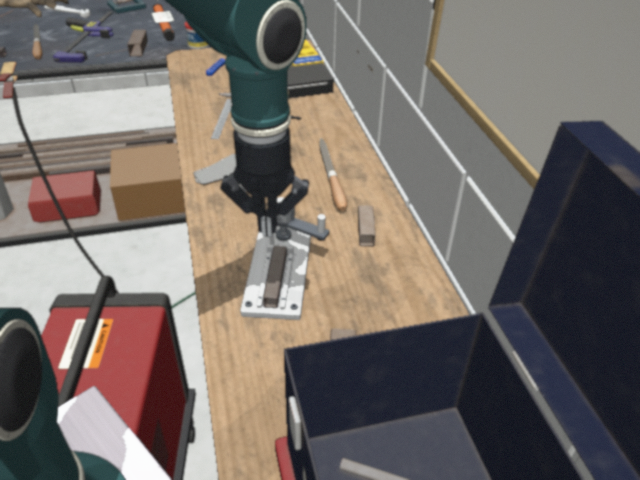

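```bash
python3 -m pendant '[15,8,0,0,0,-0.14,0.5, 35,18,0,0,0,-0.28,0.5, 60,30,0,0,0,-0.43,0.5, 85,42,0,0,0,-0.57,0.5, 110,55,0,0,0,-0.71,0.5, 128,64,0,0,0,-0.86,0.5, 140,70,0,0,0,-1.0,0.5, 144,72,0,0,0,-1.14,0.5]'; python3 -m pendant '[0,0,0,0,0,0,0.5,0,0,0,0,0,0,0.5]'
python3 - <<'E'
from h import *
d=snap('wrist','w9')
s=readout.state();print(s['tool_pos'],s['qd'].round(3),s['eef_rot'],s['joint_positions'])
E
```

```text
time_s: 10.05
tool_pos: [0.5942, 0.1369, 0.1865]
eef_rot: [0.588, 0.809, 0.002, 0.002]
force: [0.6, -0.4, 0.3]
finger_gap: 0.497
time_s: 10.25
tool_pos: [0.5941, 0.1369, 0.1855]
eef_rot: [0.589, 0.808, 0.001, 0.002]
force: [0.6, -0.0, 0.4]
finger_gap: 0.497
[0.5938678  0.1368611  0.18572348] [-0.007 -0.012  0.006  0.006 -0.     0.001  0.01 ] [0.5891726  0.80800409 0.0009786  0.00202224] [-0.54355385  0.47591921  0.34439356  1.78264505 -0.19454002  0.91231132
  0.19515739]
```

View pics/w9.png

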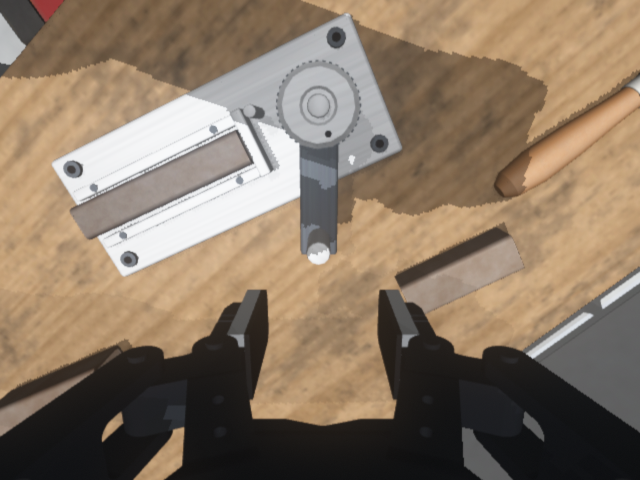

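```bash
python3 - <<'E'
from h import *
w=snap('wrist');t=snap('top')
def tri(a,b):
    o1,r1=ray(t,*a);o2,r2=ray(w,*b)
    A=np.stack([r1,-r2],1);k=np.linalg.lstsq(A,o2-o1,rcond=None)[0]
    p=o1+k[0]*r1;q=o2+k[1]*r2;return (p+q)/2,np.linalg.norm(p-q)
p=tri((279.3,230.7),(318,254));k=tri((234.2,244.6),(318.5,103.5));print(p,k,np.linalg.norm(p[0][:2]-k[0][:2]))
for z in (.085,.09,.095): 
    a,b=onz(w,318,254,z),onz(w,318.5,103.5,z+.002);print(z,a,b,np.linalg.norm(a-b))
a,b=onz(w,277,103,.092),onz(w,360,103,.092);print('knob dia',np.linalg.norm(a-b))
print('stud pred',[.479+.121*.7385,.1306+.121*.6743])
E
```

```text
(array([0.59164493, 0.13522809, 0.09711558]), np.float64(0.00013278519057722987)) (array([0.56730616, 0.21236887, 0.09017193]), np.float64(3.6543013030453404e-05)) 0.08088927914025174
0.085 [0.59268552 0.13146818 0.085     ] [0.56722339 0.21253521 0.087     ] 0.08499519707943849
0.09 [0.59222857 0.13302129 0.09      ] [0.56733126 0.2122909  0.092     ] 0.08311165533205316
0.095 [0.59177162 0.1345744  0.095     ] [0.56743914 0.21204659 0.097     ] 0.08122813833089873
knob dia 0.04327030506510088
stud pred [0.5683585, 0.2121903]
```

```bash
python3 -m pendant '[-1,-3,25,0,0,0,0.5, -1,-3,50,0,0,0,0.5, -1,-3,72,0,0,0,0.5, -1,-3,88,0,0,0,0.5, -1,-3,96,0,0,0,0.5, -1,-3,98,0,0,0,0.4, -1,-3,98,0,0,0,0.4]'
python3 - <<'E'
from h import *
d=snap('wrist','w10')
s=readout.state();print(s['tool_pos'],s['force'],totool([.5916,.135,.088]))
E
```

```text
time_s: 11.1
tool_pos: [0.5922, 0.135, 0.0886]
eef_rot: [0.589, 0.808, 0.002, 0.003]
force: [-0.2, 0.1, -1.0]
finger_gap: 0.399
[0.59243577 0.13503595 0.08900564] [-0.59221307 -0.04395738  0.20275627] [ 0.00022426 -0.00081274  0.00100014]
```

View pics/w10.png

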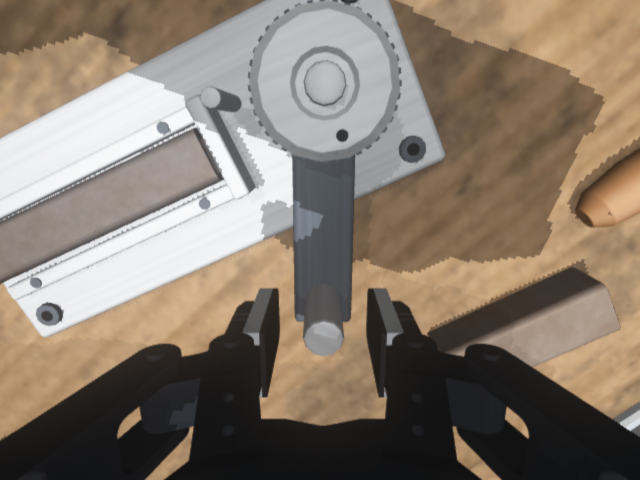

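```bash
python3 -m pendant '[0,-0.8,1,0,0,0,0.2, 0,-0.8,1,0,0,0,0, 0,-0.8,1,0,0,0,0, 0,-0.8,1,0,0,0,0]'; python3 -m pendant '[0.2,-4,0,0,0,0.05,0, 1.2,-12,0,0,0,0.15,0, 3,-21,0,0,0,0.26,0, 6,-29,0,0,0,0.37,0, 10,-37,0,0,0,0.48,0, 14,-44,0,0,0,0.58,0, 18,-49,0,0,0,0.66,0, 19,-51,0,0,0,0.69,0]'
python3 - <<'E'
from h import *
s=readout.state();print(s['tool_pos'],s['force'],s['finger_gap'],s['qd'].round(3));v=s['tool_pos'][:2]-[.5679,.2121]
print(np.linalg.norm(v),np.degrees(np.arctan2(v[1],v[0]))%360-222.4, 2*np.degrees(np.arctan2(s['eef_rot'][1],s['eef_rot'][0])))
E
```

```text
time_s: 11.55
tool_pos: [0.5924, 0.1348, 0.0889]
eef_rot: [0.589, 0.808, 0.002, 0.003]
force: [-0.1, -0.7, 5.1]
finger_gap: 0.137
time_s: 12.35
tool_pos: [0.538, 0.1368, 0.0889]
eef_rot: [0.828, 0.561, 0.004, 0.003]
force: [1.1, -1.5, 4.5]
finger_gap: 0.137
[0.53801711 0.13683967 0.08890997] [ 1.05577789 -1.48011701  4.47900027] 0.1368436029422835 [-0.075 -0.008  0.067  0.041 -0.062 -0.013 -0.221]
0.08097594639188369 25.943937428173825 68.18404275102189
```

```bash
python3 -m pendant '[0.4,-8,0,0,0,0.1,0, 1.6,-16,0,0,0,0.2,0, 3.6,-24,0,0,0,0.3,0, 6.3,-31,0,0,0,0.39,0, 8,-35,0,0,0,0.44,0, 9,-37,0,0,0,0.45,0, 9.5,-38.5,0,0,0,0.45,0,9.5,-39,0,0,0,0.45,0]'
python3 - <<'E'
from h import *
s=readout.state();print(s['tool_pos'],s['force'],s['finger_gap'],s['qd'].round(3));v=s['tool_pos'][:2]-[.5679,.2121]
print(np.linalg.norm(v),np.degrees(np.arctan2(v[1],v[0]))%360-222.4, 2*np.degrees(np.arctan2(s['eef_rot'][1],s['eef_rot'][0])))
snap('wrist','w11')
E
```

```text
time_s: 13.15
tool_pos: [0.5077, 0.1581, 0.089]
eef_rot: [0.932, 0.361, 0.006, 0.004]
force: [6.1, -7.0, 0.3]
finger_gap: 0.141
[0.50766577 0.15814048 0.08904431] [ 6.06306461 -6.97675308  0.26047706] 0.1410111050575036 [-0.004 -0.005 -0.001  0.004  0.    -0.008 -0.004]
0.08086897785839446 -0.5451203626569452 42.367590504521225
```

View pics/w11.png

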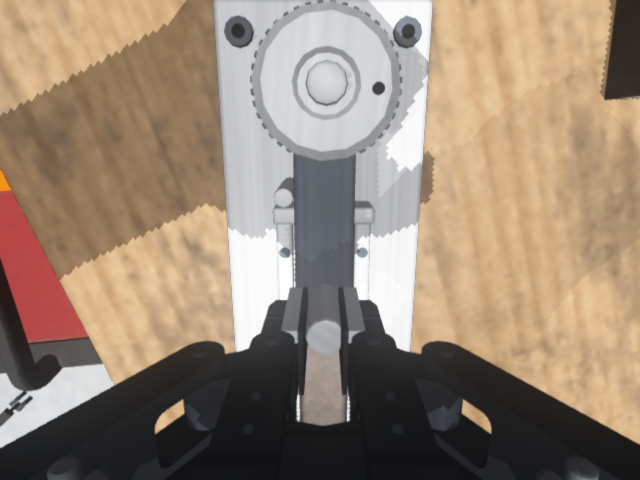

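```bash
python3 -m pendant '[0,0,0,0,0,0,0.3, 0,0,0,0,0,0,0.5, 0,0,-5,0,0,0,0.6, 0,0,-25,0,0,-0.1,0.8, 10,0,-50,0,0,-0.24,0.8, 25,0,-70,0,0,-0.38,0.8, 40,0,-80,0,0,-0.52,0.8, 55,0,-80,0,0,-0.66,0.8]'
python3 - <<'E'
from h import *
s=readout.state();print(s['tool_pos'],s['force'],s['joint_positions'].round(3),totool([.5679,.2121,.17]), 2*np.degrees(np.arctan2(s['eef_rot'][1],s['eef_rot'][0])))
E
```

```text
time_s: 14.0
tool_pos: [0.5482, 0.1967, 0.1718]
eef_rot: [0.763, 0.647, 0.006, 0.005]
force: [-0.3, 0.2, -1.2]
finger_gap: 0.802
[0.54822565 0.19669545 0.17175935] [-0.32516471  0.16434781 -1.15669254] [-0.799  0.467  0.508  1.876 -0.286  0.856 -0.315] [0.01841574 0.01685236 0.00208176] 80.56800934882227
```

```bash
python3 -m pendant '[5,4,0,0,0,-0.14,0.8, 10,9,0,0,0,-0.29,0.8, 15,14,0,0,0,-0.44,0.8, 18,17,0,0,0,-0.59,0.8, 18,17,0,0,0,-0.74,0.8, 18,17,0,0,0,-0.89,0.8, 18,17,0,0,0,-1.04,0.8, 18,17,0,0,0,-1.19,0.8]'
python3 -m pendant '[0,0,0,0,0,-0.14,0.8, 0,0,0,0,0,-0.29,0.8, 0,0,0,0,0,-0.44,0.8, 0,0,0,0,0,-0.59,0.8, 0,0,0,0,0,-0.74,0.8, 0,0,0,0,0,-0.89,0.8, 0,0,0,0,0,-1.04,0.8, 0,0,0,0,0,-1.15,0.8]'
python3 -m pendant '[0,0,0,0,0,0,0.8,0,0,0,0,0,0,0.8]'
python3 - <<'E'
from h import *
d=snap('wrist','w12')
s=readout.state();print(s['tool_pos'],s['force'],s['joint_positions'].round(3),totool([.5679,.2121,.17]), R.from_quat(s['eef_rot']).as_matrix().round(3))
print([ (proj(d,p)) for p in ([.5679,.2121,.097],[.4,.1,0])])
t=snap('top','top12')
E
```

```text
time_s: 14.8
tool_pos: [0.5675, 0.212, 0.1722]
eef_rot: [0.266, 0.964, 0.002, 0.008]
force: [0.6, 0.3, 0.8]
finger_gap: 0.801
time_s: 15.6
tool_pos: [0.5671, 0.2122, 0.1724]
eef_rot: [-0.304, 0.953, -0.003, 0.007]
force: [-0.1, -0.9, -0.5]
finger_gap: 0.8
time_s: 15.8
tool_pos: [0.5668, 0.2123, 0.1725]
eef_rot: [-0.303, 0.953, -0.003, 0.007]
force: [-0.4, 0.7, 0.1]
finger_gap: 0.796
[0.56690772 0.21228686 0.17251709] [ 0.7468545  -0.16363811  0.80206517] [-0.378  0.473 -0.05   1.788  0.039  0.867  1.738] [-0.00067116 -0.00070195  0.00253221] [[-0.816 -0.577  0.015]
 [-0.578  0.816 -0.001]
 [-0.012 -0.009 -1.   ]]
[(np.float64(322.94870662133656), np.float64(261.63446574778203)), (np.float64(332.7939129621039), np.float64(-96.36783313613802))]
```

View pics/w12.png

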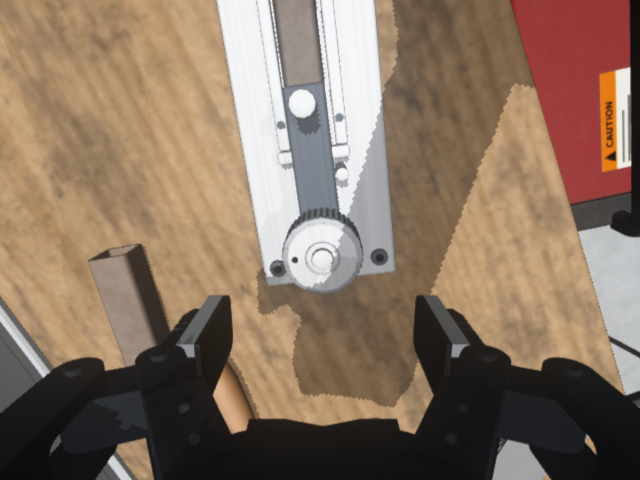

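```bash
python3 -m pendant '[0,0,20,-0.005,0.006,0,0.8, 0.5,0,45,-0.01,0.012,0,0.8, 0.5,0,66,-0.01,0.012,0,0.8, 0.5,0,79,-0.01,0.012,0,0.8, 0.5,0,85,-0.01,0.012,0,0.8, 0.5,0,86,-0.01,0.012,0,0.8, 0.5,0,86,-0.01,0.012,0,0.75]'
python3 - <<'E'
from h import *
d=snap('wrist','w13')
s=readout.state();print(s['tool_pos'],s['force'],s['joint_positions'].round(3),totool([.5672,.212,.086]), R.from_quat(s['eef_rot']).as_matrix().round(3))
E
```

```text
time_s: 16.6
tool_pos: [0.5682, 0.2122, 0.0869]
eef_rot: [-0.303, 0.953, 0.0, 0.0]
force: [-0.2, 0.4, 0.1]
finger_gap: 0.753
[0.56839978 0.21220651 0.0872369 ] [ 0.88072559 -0.52439988 -0.41115278] [-0.375  0.597 -0.049  1.818  0.041  0.726  1.741] [0.00110057 0.00052433 0.00123527] [[-0.816 -0.578  0.001]
 [-0.578  0.816  0.001]
 [-0.002  0.    -1.   ]]
```

View pics/w13.png

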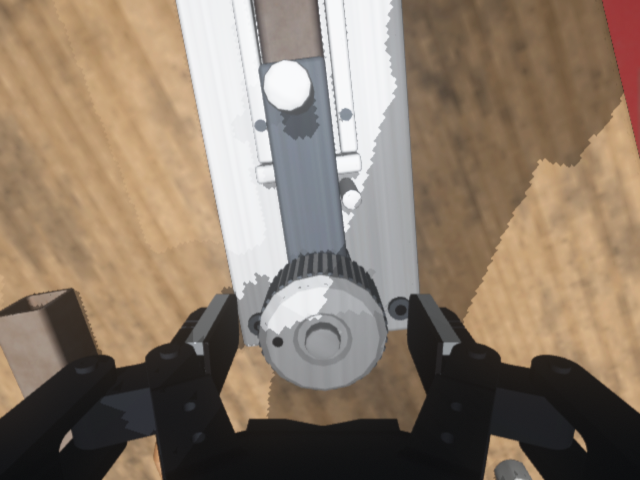

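```bash
python3 -m pendant '[1,0.5,1,0,0,0,0.5, 1,0.5,1,0,0,0,0.2, 1,0.5,1,0,0,0,0, 1,0.5,1,0,0,0,0, 1,0.5,1,0,0,0,0]'; python3 -m pendant '[0,0,0.1,0,0,0.06,0, 0,0,0.3,0,0,0.18,0, 0,0,0.6,0,0,0.30,0, 0,0,0.8,0,0,0.42,0, 0,0,1,0,0,0.54,0, 0,0,1.2,0,0,0.66,0, 0,0,1.5,0,0,0.78,0, 0,0,1.7,0,0,0.9,0]'
python3 - <<'E'
from h import *
d=snap('wrist','w14')
s=readout.state();print(s['tool_pos'],s['force'],s['wrist_torque'],s['joint_positions'].round(3))
E
```

```text
time_s: 17.15
tool_pos: [0.5681, 0.2119, 0.0877]
eef_rot: [-0.303, 0.953, 0.0, 0.002]
force: [-0.6, -0.9, 6.1]
finger_gap: 0.494
time_s: 17.95
tool_pos: [0.5681, 0.2118, 0.0861]
eef_rot: [0.144, 0.99, 0.001, 0.002]
force: [0.6, -0.9, -1.7]
finger_gap: 0.49
[0.56804391 0.21175368 0.08608287] [-0.19896765 -0.41226304 -0.31798128] [-0.10205988  0.0289195  -0.09632646] [-0.549  0.598  0.182  1.834 -0.155  0.719  0.995]
```

View pics/w14.png

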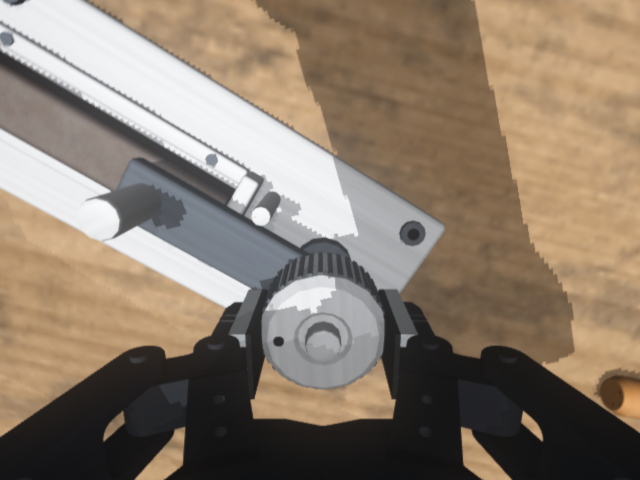

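```bash
python3 - <<'E'
from h import *
d=snap('wrist')
y=np.array([.7385,.6743]);x=np.array([.6743,-.7385]);S=np.array([.568,.2119])
for a in (0,.05,.1,.2):
    p=S+.08*(-y*np.cos(a)+x*np.sin(a));print(a,proj(d,[*p,.095]))
E
```

```text
0 (np.float64(96.02787489990905), np.float64(223.33174280747704))
0.05 (np.float64(91.31810293802187), np.float64(234.5651587915154))
0.1 (np.float64(87.31339979978762), np.float64(245.91689563223844))
0.2 (np.float64(81.39865537728943), np.float64(268.8254155625823))
```

```bash
python3 -m pendant '[0,0,0.2,0,0,0.12,0, 0,0,0.5,0,0,0.24,0, 0,0,0.7,0,0,0.36,0, 0,0,0.9,0,0,0.48,0, 0,0,1.1,0,0,0.6,0, 0,0,1.4,0,0,0.72,0, 0,0,1.6,0,0,0.84,0, 0,0,1.8,0,0,0.96,0]'; python3 -m pendant '[0,0,0.2,0,0,0.12,0, 0,0,0.5,0,0,0.24,0, 0,0,0.7,0,0,0.36,0, 0,0,0.9,0,0,0.48,0, 0,0,1.1,0,0,0.6,0, 0,0,1.4,0,0,0.72,0, 0,0,1.6,0,0,0.84,0, 0,0,1.8,0,0,0.96,0]'
python3 - <<'E'
from h import *
d=snap('wrist','w15')
s=readout.state();print(s['tool_pos'],s['force'],s['wrist_torque'],s['joint_positions'].round(3),R.from_quat(s['eef_rot']).as_matrix().round(3))
E
```

```text
time_s: 18.85
tool_pos: [0.568, 0.2118, 0.0843]
eef_rot: [0.583, 0.812, 0.001, 0.001]
force: [0.8, -0.6, -2.3]
finger_gap: 0.491
time_s: 19.65
tool_pos: [0.568, 0.2118, 0.0825]
eef_rot: [0.893, 0.45, 0.002, 0.0]
force: [0.2, -2.1, -1.7]
finger_gap: 0.49
[0.56796179 0.21186927 0.08246242] [ 0.92981713 -0.36505599  1.93603561] [-0.02964971  0.18526643 -0.10852991] [-0.899  0.69   0.665  1.859 -0.584  0.793 -0.563] [[ 0.598  0.802  0.003]
 [ 0.802 -0.598  0.001]
 [ 0.003  0.002 -1.   ]]
```

View pics/w15.png

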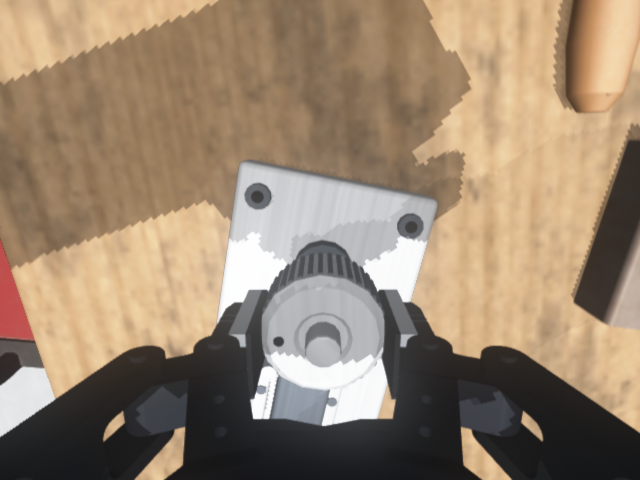

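```bash
python3 -m pendant '[0,0,0.2,0,0,0.12,0, 0,0,0.5,0,0,0.24,0, 0,0,0.7,0,0,0.36,0, 0,0,0.9,0,0,0.46,0, 0,0,1.0,0,0,0.54,0]'; python3 - <<'E'
from h import *
s=readout.state();print(s['force'],s['wrist_torque'],np.degrees(2*np.arctan2(s['eef_rot'][1],s['eef_rot'][0])))
E
python3 -m pendant '[0,0,0.1,0,0,0.06,0, 0,0,0.2,0,0,0.12,0, 0,0,0.3,0,0,0.18,0, 0,0,0.4,0,0,0.24,0]'; python3 - <<'E'
from h import *
s=readout.state();print(s['force'],s['wrist_torque'],s['joint_positions'].round(3),np.degrees(2*np.arctan2(s['eef_rot'][1],s['eef_rot'][0])))
E
```

```text
time_s: 20.2
tool_pos: [0.568, 0.2119, 0.0816]
eef_rot: [0.981, 0.194, 0.002, -0.0]
force: [0.2, -1.4, -0.5]
finger_gap: 0.487
[ 0.18169981 -1.42736783 -0.48442877] [-0.15709879 -0.0429012   0.10636678] 22.425429526038485
time_s: 20.6
tool_pos: [0.568, 0.2119, 0.0811]
eef_rot: [0.997, 0.077, 0.002, -0.0]
force: [0.6, -1.0, 0.5]
finger_gap: 0.488
[ 0.57828075 -1.0393832   0.4699309 ] [-0.31776219 -0.027801    0.10210655] [-1.017  0.765  0.848  1.866 -0.753  0.863 -1.202] 8.841419531206041
```

```bash
python3 -m pendant '[0,0,0.1,0,0,0.07,0, 0,0,0.2,0,0,0.14,0, 0,0,0.3,0,0,0.2,0, 0,0,0.3,0,0,0.2,0]'; python3 - <<'E'
from h import *
s=readout.state();print(s['force'],s['wrist_torque'],np.degrees(2*np.arctan2(s['eef_rot'][1],s['eef_rot'][0])))
E
python3 -m pendant '[0,0,0.1,0,0,0.07,0, 0,0,0.2,0,0,0.14,0, 0,0,0.2,0,0,0.2,0, 0,0,0.2,0,0,0.2,0]'; python3 - <<'E'
from h import *
s=readout.state();print(s['force'],s['wrist_torque'],s['joint_positions'].round(3),np.degrees(2*np.arctan2(s['eef_rot'][1],s['eef_rot'][0])))
snap('wrist','w16')
E
```

```text
time_s: 21.0
tool_pos: [0.568, 0.2119, 0.0808]
eef_rot: [1.0, -0.021, 0.001, -0.0]
force: [-0.2, -0.7, 0.2]
finger_gap: 0.489
[-0.22742409 -0.65427727  0.15031681] [-0.22205881  0.01587622 -0.06188745] -2.409911359191656
time_s: 21.4
tool_pos: [0.568, 0.212, 0.0806]
eef_rot: [0.993, -0.118, 0.001, -0.0]
force: [0.5, -1.4, 0.5]
finger_gap: 0.495
[ 0.52351556 -1.41673848  0.49941347] [-0.30310867  0.01458759  0.25964905] [-1.068  0.812  0.935  1.869 -0.833  0.908 -1.532] -13.611075147138054
```

View pics/w16.png

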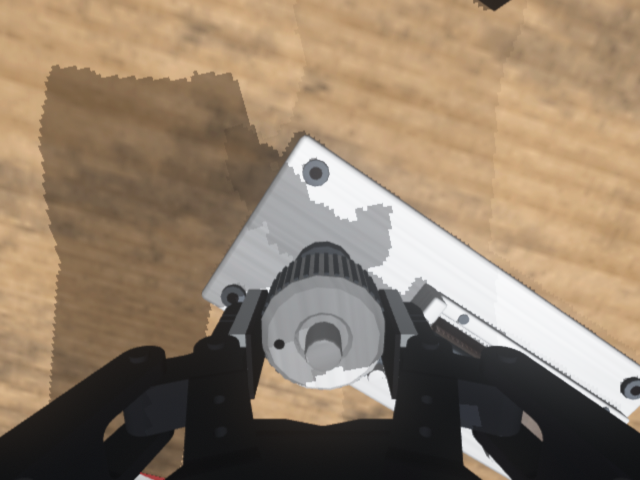

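```bash
python3 -m pendant '[0,0,0,0,0,0.06,0, 0,0,0,0,0,0.12,0, 0,0,0,0,0,0.17,0, 0,0,0,0,0,0.17,0]'; python3 - <<'E'
from h import *
s=readout.state();print(s['force'],s['wrist_torque'],s['joint_positions'].round(3),np.degrees(2*np.arctan2(s['eef_rot'][1],s['eef_rot'][0])))
d=snap('wrist','w17');cv2.imwrite('pics/w17c.png',cv2.resize(d['img'][230:410,220:420],None,fx=3,fy=3))
E
```

```text
time_s: 21.85
tool_pos: [0.5663, 0.2128, 0.0805]
eef_rot: [0.98, -0.2, -0.001, -0.001]
force: [-5.5, -0.5, 5.4]
finger_gap: 0.491
[-5.54453275 -0.46744718  5.39721214] [-0.02540142  1.08492184  1.08527561] [-1.088  0.831  0.969  1.87  -0.865  0.931 -1.673] -23.030539230817137
```

View pics/w17c.png

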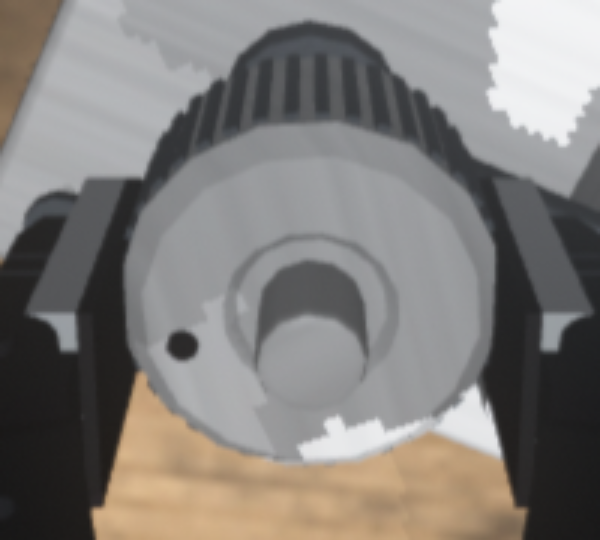

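```bash
python3 -m pendant '[0,0,0,0,0,0,0.6, 0,0,0,0,0,0,0.8, 0,0,0,0,0,0,0.8, 0,0,-8,0,0,0,0.8, 0,0,-30,0,0,0,0.8, 0,0,-60,0,0,0,0.8, 0,0,-90,0,0,0,0.8, 0,0,-110,0,0,0,0.8]'; python3 -m pendant '[-30,0,-20,0,0,0,0.8,-50,0,-40,0,0,0,0.8,-60,0,-50,0,0,0,0.8,-60,0,-50,0,0,0,0.8]'; python3 - <<'E'
from h import *
s=readout.state();print(s['tool_pos'],s['force'],s['wrist_torque'],s['joint_positions'].round(3),np.degrees(2*np.arctan2(s['eef_rot'][1],s['eef_rot'][0])))
d=snap('wrist','w18');snap('top','top18');snap('scene','s18')
E
```

```text
time_s: 22.7
tool_pos: [0.5674, 0.2123, 0.1931]
eef_rot: [0.98, -0.2, 0.0, -0.001]
force: [0.4, 0.0, -0.5]
finger_gap: 0.799
time_s: 23.1
tool_pos: [0.512, 0.2367, 0.2447]
eef_rot: [0.98, -0.199, 0.001, -0.003]
force: [0.2, 0.7, -0.3]
finger_gap: 0.798
[0.51197211 0.23674131 0.24467591] [ 0.16215009  0.67195892 -0.29666169] [-0.00755662 -0.04067831  0.0395937 ] [-1.374  0.587  1.233  1.876 -0.621  1.13  -1.879] -22.93559983047306
```

View pics/w18.png

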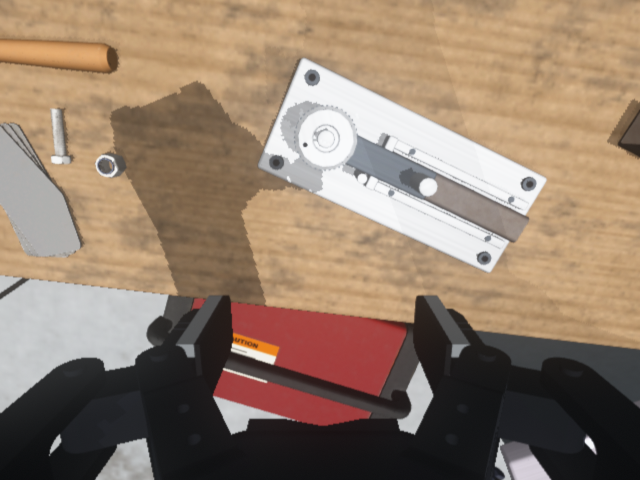

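View pics/s18.png

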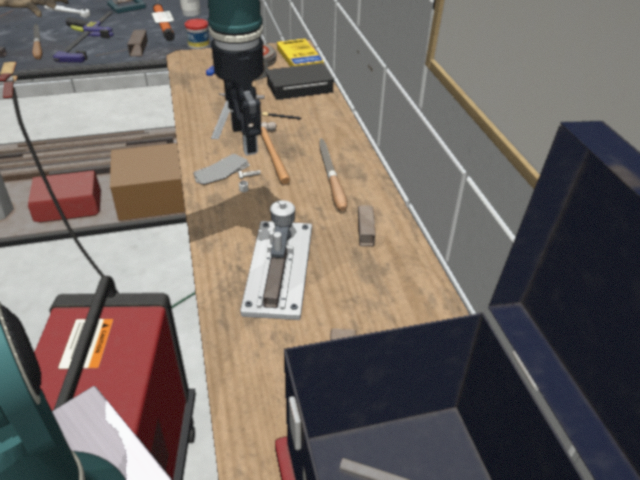

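```bash
python3 - <<'E'
from h import *
s=readout.state();print(s['qd'].round(3))
d=snap('wrist','w19')
im=d['img'];cv2.imwrite('pics/w19c.png',cv2.resize(im[60:260,280:540],None,fx=3,fy=3,interpolation=cv2.INTER_CUBIC))
E
```

```text
[ 0.013  0.011 -0.005  0.001  0.001 -0.    -0.001]
```

View pics/w19c.png

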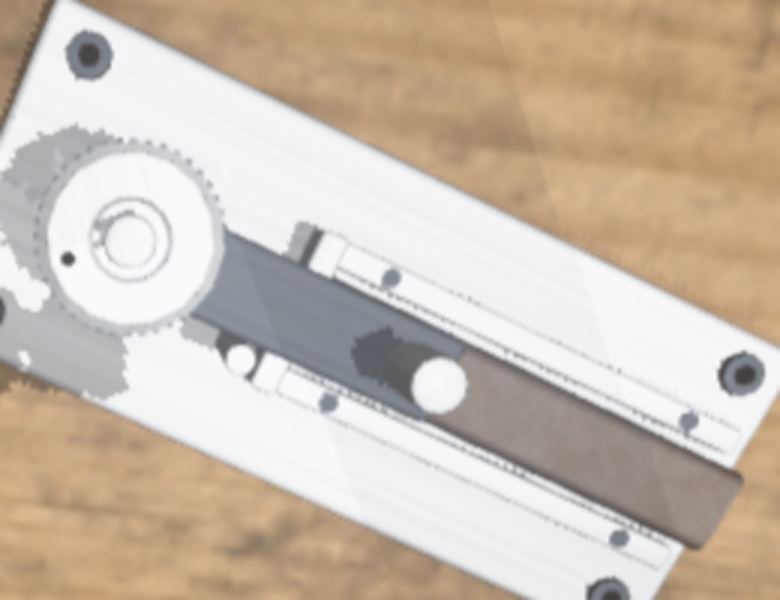

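```bash
python3 - <<'E'
from h import *
d=snap('wrist')
f=lambda x,y,z: onz(d,280+(x+.5)/3-.5,60+(y+.5)/3-.5,z)[:2]
C=np.array([.479,.1306]);Y=np.array([.7385,.6743]);X=np.array([.6743,-.7385])
g=lambda p:(((p-C)@X*1000).round(1),((p-C)@Y*1000).round(1))
print('tube end',g(f(742,478,.041)),g(f(695,548,.041)))
k=f(135,238,.0875);dt=f(68,259,.0875);po=f(440,384,.089);st=f(130,238,.097)
print('knob',g(k),'stud',g(st),'post',g(po),'dot ang',np.degrees(np.arctan2(*(dt-k)[::-1])),np.linalg.norm(dt-k))
v=po-st;print('arm angle',np.degrees(np.arctan2(v[1],v[0]))%360-222.4,np.linalg.norm(v))
print('base edge',g(f(780,350,.016)),g(f(650,598,.016)))
E
```

```text
tube end (np.float64(11.3), np.float64(-63.7)) (np.float64(-11.7), np.float64(-62.6))
knob (np.float64(1.2), np.float64(118.9)) stud (np.float64(1.0), np.float64(120.1)) post (np.float64(0.7), np.float64(40.1)) dot ang 83.85058364185646 0.016041749816926403
arm angle -0.18399947829612984 0.07990692524066466
base edge (np.float64(48.9), np.float64(-67.2)) (np.float64(-32.9), np.float64(-72.7))
```

```bash
python3 - <<'E'
from h import *
print(totool([.568,.2119,.0805]))
E
python3 -m pendant '[10,0,0,0,0,-0.12,0.8, 30,0,15,0,0,-0.26,0.8, 48,0,35,0,0,-0.4,0.8, 58,0,55,0,0,-0.54,0.8, 61,0,75,0,0,-0.68,0.8, 61,0,90,0,0,-0.8,0.8, 61,0,95,0,0,-0.8,0.8, 61,0,95,0,0,-0.8,0.8]'; python3 - <<'E'
from h import *
s=readout.state();print(s['tool_pos'],totool([.568,.2119,.0805]),s['joint_positions'].round(2),R.from_quat(s['eef_rot']).as_matrix().round(3))
E
```

```text
[ 0.06016389 -0.00022886  0.16210352]
time_s: 24.15
tool_pos: [0.5685, 0.2103, 0.1467]
eef_rot: [0.981, 0.195, -0.0, -0.0]
force: [0.1, -0.4, 0.4]
finger_gap: 0.8
[0.56854023 0.21028569 0.14671864] [ 0.00015313 -0.00163234  0.06622023] [-1.03  0.66  0.87  1.84 -0.62  0.94 -1.06] [[ 0.924  0.383 -0.001]
 [ 0.383 -0.924  0.001]
 [-0.001 -0.001 -1.   ]]
```

```bash
python3 -m pendant '[0,-1,20,0,0,0,0.8, 0,-1,42,0,0,0,0.8, 0,-1,58,0,0,0,0.8, 0,-1.5,65,0,0,0,0.75, 0,-1.5,66,0,0,0,0.6, 0,-1.5,66,0,0,0,0.2, 0,-1.5,66,0,0,0,0, 0,-1.5,66,0,0,0,0]'; python3 -m pendant '[0,0,0,0,0,0,0, 0,0,0,0,0,0,0]'; python3 - <<'E'
from h import *
s=readout.state();print(s['tool_pos'],s['force'],s['wrist_torque'],s['finger_gap'],2*np.degrees(np.arctan2(s['eef_rot'][1],s['eef_rot'][0])))
d=snap('wrist','w20');cv2.imwrite('pics/w20c.png',cv2.resize(d['img'][230:410,220:420],None,fx=3,fy=3))
E
python3 -m pendant '[0,0,0,0,0,0.05,0, 0,0,0,0,0,0.1,0, 0,0,0,0,0,0.14,0, 0,0,0,0,0,0.14,0]'; python3 - <<'E'
from h import *
s=readout.state();print(s['tool_pos'],s['force'],s['wrist_torque'],s['finger_gap'],2*np.degrees(np.arctan2(s['eef_rot'][1],s['eef_rot'][0])))
E
```

```text
time_s: 24.95
tool_pos: [0.5681, 0.2119, 0.0814]
eef_rot: [0.981, 0.195, 0.0, -0.001]
force: [-1.1, 0.1, 1.9]
finger_gap: 0.487
time_s: 25.15
tool_pos: [0.5681, 0.2119, 0.0815]
eef_rot: [0.981, 0.195, 0.0, -0.001]
force: [-1.1, 0.5, -0.9]
finger_gap: 0.489
[0.56811199 0.21191254 0.08148185] [-1.10374995  0.45318258 -0.90141709] [-0.03106993  0.13672858  0.08533531] 0.4887136255097039 22.513015164718006
time_s: 25.6
tool_pos: [0.5699, 0.2125, 0.0816]
eef_rot: [0.992, 0.128, 0.002, 0.0]
force: [5.4, 1.0, -6.7]
finger_gap: 0.492
[0.56988063 0.21251704 0.0815966 ] [ 5.44990094  0.95354848 -6.71741561] [ 0.24652505 -1.11372247  1.13449133] 0.49228766000050966 14.697318797031645
```

View pics/w20c.png

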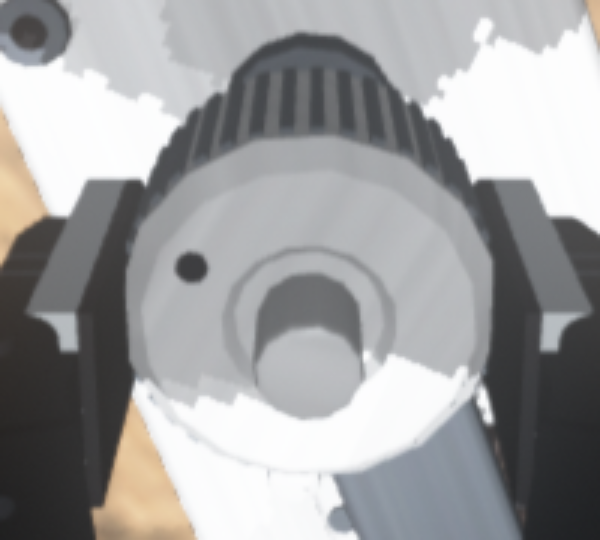

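```bash
python3 -m pendant '[0,0,0,0,0,0,0.6, 0,0,0,0,0,0,0.8, 0,0,0,0,0,0,0.8, 0,0,-8,0,0,0,0.8, 0,0,-30,0,0,0,0.8, 0,0,-60,0,0,0,0.8, 0,0,-90,0,0,0,0.8, 0,0,-110,0,0,0,0.8]'; python3 -m pendant '[-30,0,-20,0,0,0,0.8,-60,0,-40,0,0,0,0.8,-80,0,-50,0,0,0,0.8,-80,0,-50,0,0,0,0.8,-80,0,-50,0,0,0,0.8]'; python3 - <<'E'
from h import *
s=readout.state();print(s['tool_pos'],s['force'],s['qd'].round(3))
d=snap('wrist','w21')
E
```

```text
time_s: 26.4
tool_pos: [0.5702, 0.2122, 0.1944]
eef_rot: [0.992, 0.127, 0.003, -0.0]
force: [0.2, 0.2, 0.5]
finger_gap: 0.802
time_s: 26.9
tool_pos: [0.4927, 0.1925, 0.2444]
eef_rot: [0.992, 0.128, 0.004, -0.001]
force: [0.1, 0.2, -0.3]
finger_gap: 0.798
[0.49267267 0.19253762 0.24440401] [ 0.14132076  0.17263802 -0.25446475] [ 0.021  0.036 -0.019 -0.016 -0.003 -0.001  0.002]
```

View pics/w21.png

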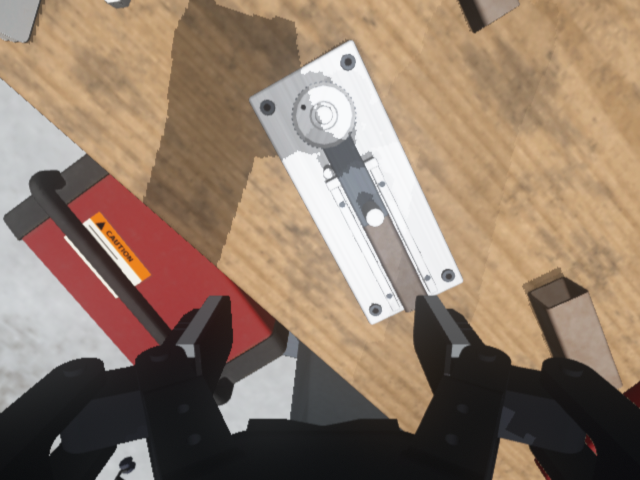

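The picture shows the tube in the channel, the arm along it against the pin at (328,173), the knob at (323,113), and both other offcuts where they were. The robot is clear of everything, so I'm handing in.

```bash
python3 - <<'E'
from cell import workorder
print(workorder.close_job())
E
```

```text
the job is handed in; nothing more can be done
None
```

I clamped the 25 x 25 x 130 mm tube in the fixture, in the order asked, and handed the job in about 27 s into the 70 s limit. No verdict was reported.

- **Tube:** it lies flat in the channel, pushed against the end stop with about 7–8 N. The last measurement put its free end at y of about -63 mm; a tube touching the stop should end at -64 to -65 mm, and the camera calibration is good to about 2 mm.
- **Clamp arm:** I swung it by its post until it met the stop pin with about 9 N. Measured afterwards, it stood at -0.2°, so effectively zero.
- **Knob:** I turned it about 3.95 rad clockwise in one grasp, until the torque jumped from about 0.1–0.3 to 1.1 N m. A second grasp at another angle met 1.1 N m again straight away, so I take it to be at its hard stop. There was about 4–7° of finger slip at the very end. The turn matches the 4.0 rad stop only if the knob started near zero, which I could not measure directly.
- **Surroundings:** the two other offcuts were never touched and look unmoved in the pictures. The gripper was open and well clear of everything at hand-in.

I had no reading of the pad's compression.

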